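# Cap two leaning sample tubes, each with the cap that fits

## Task

The two sample tubes leaning in the angled rack have to be closed. The two grey caps on the table look alike, but each fits only one of the tubes: find out by trying which goes where, and leave each cap pressed fully home on its own tube. Do not move the objective case, the beaker or the timer.

Things in the scene. Friction and masses are not known exactly. Their poses are not given: they have to be found in the camera images.
- cap_a: loose grey press-on cap, outwardly the same as cap_b: ribbed round skirt 64 mm across and 34 mm high, and on it a grip bar 50 mm long (cap's x), 24 mm thick (y), from z = 34 to 67 mm. Origin: centre of the open underside; z up through the bar. It stands on the table skirt down; 60 to 130 g. One cap suits the thinner tube, one the thicker; which is not told and cannot be seen from outside.
- cap_b: the other cap, same outside, origin and axes as cap_a. Under each cap a ring-shaped gap 26 mm deep, between the skirt and a round inner plug level with the skirt, takes the tube's wall with about 1.4 mm to spare on either side. On its own tube a cap slides down 26 mm and stays by its weight; on the wrong one it stops within 4 mm of first touching the mouth.
- cap_a_crown (a point): point on cap_a's axis where the gap ends, 26 mm above its origin, axes as the cap's. Fully home, it lies at the centre of the tube's mouth.
- cap_b_crown (a point): the same point of cap_b.
- mouth_left (a point): centre of the open mouth of the white tube at the left (+y) in the rack. z points out of the mouth along the tube, which leans 30 degrees from vertical toward the rack's front; y is level, along the row. The mouths are 120 mm apart, 145 mm above the table.
- mouth_right (a point): the same for the tube at the right (-y). The tubes are 130 mm long, 4 mm wall, fixed; one is 44 mm in outer diameter, the other 50 mm; which stands left changes. Below each mouth 47 mm of tube is free above a collar 62 mm across.
- rack: fixed aluminium rack for the two leaning tubes: base plate 160 x 236 x 10 mm, a tilted plate with two holes, two tilted side cheeks. Origin under its middle on the table; its front (-x) roughly faces the robot, y along the row of tubes.
- objective_case: bystander: a white screw-top case with a black lid, 47 mm across, 62 mm high, standing on the table; origin at the centre of its underside.
- beaker: bystander: a small empty white plastic beaker, 56 mm across, 62 mm high, standing on the table; origin at the centre of its underside.
- timer: bystander: a flat white bench timer, 58 x 62 x 17 mm, standing on the table; origin at the centre of its underside.
There are look-alikes about, which are no part of the job. Leave any green look-alike of the cap_a alone.

How it is judged:
By the outcome, as a careful person would: the job done as asked, in the order asked, and still so for the second after the job is handed in, with the robot touching nothing.
It also fails if it takes over 67 s, if anything falls off the work surface, if the arm or the gripper's body presses on something with over 40 N, if the wrist force passes 120 N, or if a joint passes its speed limit or range.

## Robot

A 6-joint arm with a two-finger parallel gripper is mounted at the origin on a cart in front of the work surface, level with it; the furniture and walls round the work are solid. World frame = base frame: x ahead of the robot, y to its left, z up, the work surface at z = 0. Lengths are in m, angles in degrees, forces in N, time in s.
With the tool pointing down it reaches from about 0.425 to 0.925 m from the base axis. Payload 12.5 kg.
Tool frame: the origin (TCP) lies midway between the tips of the shut fingers; the grasp point (between the pads) lies 19 mm behind it; z points along the fingers, y is the line along which they close (so a half turn about z gives the same grasp; the last joint's range is limited). The gripper opens to 85 mm and grips with 20 to 120 N. Pads are 22 mm wide; open, the fingers measure 114 mm over their backs; the gripper's body (76 mm by 85 mm) begins 54 mm behind the grasp point. The pads swing forward as they close: fully open they stand 13 mm farther back than shut.
Start: joints at [-71.31, 28.126, 89.318, -0, 62.55, -6.05], TCP at [0.262, -0.568, 0.231] pointing down, gripper open.
Joint ranges: [-177.58, 177.58], [-47.91, 125.51], [2.72, 160], [-65.01, 245.01], [3.68, 167.84], [-153.87, 153.87]. Speed limits (degrees/s): [127.2, 127.2, 159.86, 180, 180, 180].

## Interface

Orientations are given as [roll, pitch, yaw] about the fixed x, y, z axes, in that order (R = Rz(yaw) Ry(pitch) Rx(roll)).
In Python, from workcell import arm gives the robot as it stands.
- The arm moves only by the shell command python3 -m handwheel 'ROWS' [FORCE]. ROWS is JSON, one flat list of numbers, 5 for each row, row after row: the shift along the tool's x, y, z in mm, then the turn about the tool's z in units of 5 degrees (1.0 is 5 degrees), then the opening, from 0 (shut) to 1 (fully open). In form: [dx, dy, dz, twist, jaw, dx, dy, dz, twist, jaw, ...]. A call has 1 to 20 rows; each row shifts and turns the commanded pose from where the row before left it, along the tool's axes as they then stand; what a row does not reach is not made up. A row lasts 1/12 s, in which the tool goes at most 41.7 mm and 7.16 degrees, less where a joint would pass 70% of its speed; a pose out of reach is approached as far as the arm can. A call is refused whole if a number of a shift passes 41.7 or a number of a turn 1, either way. A call with a gripper value outside its range is refused whole. The fingers move at their own pace and stop on an object; FORCE is the grip in N (left out, the last holds). Time passes only in rows, so rows that do not move let the fingers close. It gives the time, the measured TCP pose, the force, the opening and the grip force at its end, in the units of the state.
- arm.observe(): the state, without advancing time (a new reading comes with each control period).
- arm.read_camera(name): name is "scene" or "side" or "wrist"; returns the picture (420x560x3 uint8, red, green, blue); there is no depth.
- arm.camera_model(name): a dict with "fx", "fy", "cx", "cy" (pixels), "distortion" ([k1, k2, p1, p2, k3] as OpenCV has them; the pictures are not rectified), "world_to_cam" (4x4, takes a point from world to camera coordinates). Camera axes: x right, y down, z forward; pixel columns grow to the right and rows downward; lengths in m; the calibration is good to about 2 mm. A picture is of the moment at which its call begins: read the wrist's pose just before it. camera_model takes no time and is no camera call; for the wrist camera it gives the pose at the moment of the call.
- arm.hand_in(): hands the job in; it is judged then, once.
The state is a dict: "t": time; "joint_positions": joint angles; "joint_velocities": joint speeds; "effort": joint torques, N m; "eef_pos": TCP position; "tool_rot": TCP orientation; "contact_force": force on the tool from outside, world axes, zero at the start; "ft_torque": the same for the moment, N m; "finger_gap": finger opening in m; "finger_force": force on a finger pad.
Only numpy, scipy, OpenCV 4.12 (cv2) and the standard library are available. Lean on these libraries where they do the work, as an engineer would, in place of code of your own. Each camera call takes 0.05 s, during which the arm holds its last target. There are 200 camera calls.

## Working session

There is one attempt and no reset: what is moved stays moved. The work goes in short steps, Python scripts to look and compute and a shell command to move; the robot and the scene stay as the last step left them, time stands still between calls to the robot, and variables do not carry over. Pictures are saved under pics/ and viewed, at most 10 in all, crops included, and the job is handed in when it is done.

```bash
mkdir -p pics; ls
python3 - <<'E'
from workcell import arm
import cv2,json
for n in("scene","side"):
    im=arm.read_camera(n); cv2.imwrite(f"pics/{n}0.png",im[:,:,::-1])
    m=arm.camera_model(n); print(n,m)
print(arm.observe())
E
```

```text
pics
scene {'fx': 538.6982449712306, 'fy': 538.6982449712306, 'cx': 268.74288993999977, 'cy': 211.81992620736742, 'distortion': array([0.00950656, 0.        , 0.        , 0.        , 0.        ]), 'world_to_cam': array([[-0.84103519, -0.54055294, -0.02150192,  0.3785377 ],
       [-0.31325244,  0.51901796, -0.79529445,  0.30897955],
       [ 0.44105864, -0.66213509, -0.60584189,  1.335662  ],
       [ 0.        ,  0.        ,  0.        ,  1.        ]])}
side {'fx': 515.7077197181947, 'fy': 515.7077197181947, 'cx': 282.80095036822325, 'cy': 210.60919540706422, 'distortion': array([-0.0125693,  0.       ,  0.       ,  0.       ,  0.       ]), 'world_to_cam': array([[-0.84363934,  0.53673964, -0.01353585,  0.48232376],
       [ 0.38946748,  0.59441657, -0.70355101, -0.03227227],
       [-0.36957778, -0.59881509, -0.71051584,  1.71883348],
       [ 0.        ,  0.        ,  0.        ,  1.        ]])}
{'t': 0.1, 'joint_positions': array([-7.13094792e+01,  2.81604694e+01,  8.93485662e+01, -1.82672323e-04,
        6.25504713e+01, -6.04873173e+00]), 'joint_velocities': array([ 0.04601994, -0.04835983, -0.11879921, -0.01027894, -0.06145003,
       -0.08725832]), 'effort': array([ 1.62659802e-03, -6.19446445e+01, -2.62025732e+01, -1.38331320e-04,
        2.86344366e-03,  3.93412040e-05]), 'eef_pos': array([ 0.26152185, -0.56741212,  0.230777  ]), 'tool_rot': array([-1.79940807e+02, -6.10939317e-03,  2.47393337e+01]), 'contact_force': array([ 0.00242854, -0.51186347, -0.27257414]), 'ft_torque': array([ 0.03463567, -0.00221768,  0.02239275]), 'finger_force': 0.0, 'finger_gap': 0.08563268925432198}
```

View pics/scene0.png

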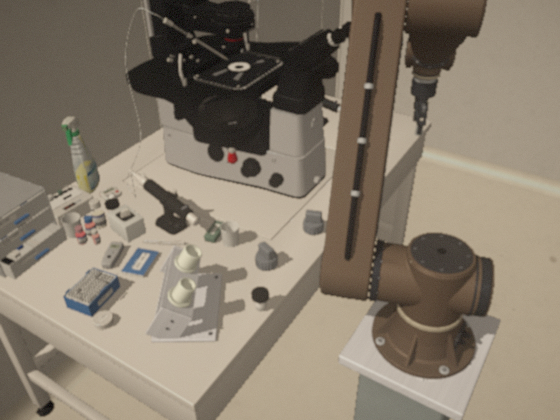

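View pics/side0.png

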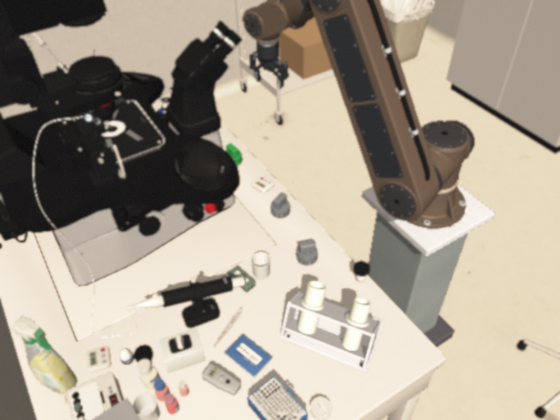

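The scene view shows the grey caps at about (265,257) and (313,222), with the tube mouths at (188,254) and (183,285). In the side view the caps are at (307,250) and (281,205), and the mouths at (316,285) and (361,300). I'll triangulate these roughly and zoom in.

```bash
cat > h.py <<'E'
import numpy as np,cv2
from workcell import arm
def ray(m,p):
    K=np.array([[m["fx"],0,m["cx"]],[0,m["fy"],m["cy"]],[0,0,1]])
    q=cv2.undistortPoints(np.array([[p]],float),K,np.array(m["distortion"]))[0,0]
    T=np.array(m["world_to_cam"]);R=T[:3,:3]
    d=R.T@np.array([q[0],q[1],1]);return -R.T@T[:3,3],d/np.linalg.norm(d)
def plane(m,p,z):
    o,d=ray(m,p);return o+d*(z-o[2])/d[2]
def tri(*mp):
    A=0;b=0
    for m,p in mp:
        o,d=ray(m,p);P=np.eye(3)-np.outer(d,d);A=A+P;b=b+P@o
    x=np.linalg.solve(A,b)
    return x,[round(1e3*np.linalg.norm((np.eye(3)-np.outer(ray(m,p)[1],ray(m,p)[1]))@(x-ray(m,p)[0])),1) for m,p in mp]
def proj(m,X):
    T=np.array(m["world_to_cam"]);K=np.array([[m["fx"],0,m["cx"]],[0,m["fy"],m["cy"]],[0,0,1]])
    return cv2.projectPoints(np.array(X,float).reshape(-1,1,3),cv2.Rodrigues(T[:3,:3])[0],T[:3,3],K,np.array(m["distortion"]))[0].reshape(-1,2)
E
python3 - <<'E'
from h import *
np.set_printoptions(precision=3,suppress=True)
s,d=arm.camera_model("scene"),arm.camera_model("side")
for n,a,b in[("cap1",(265,257),(307,250)),("cap2",(313,222),(281,205)),("mL",(183,285),(361,300)),("mR",(188,254),(316,285)),("case",(260,298),(361,270)),("beaker",(230,234),(261,264))]:
    print(n,tri((s,a),(d,b)))
A=cv2.imread("pics/scene0.png")[200:345,140:340];B=cv2.imread("pics/side0.png")[170:370,220:400]
A=cv2.resize(A,(400*2,290*2),interpolation=3)
cv2.imwrite("pics/a.png",A)
cv2.imwrite("pics/b.png",cv2.resize(B,(540,600),interpolation=3))
E
```

```text
cap1 (array([ 0.473, -0.019,  0.03 ]), [np.float64(2.3), np.float64(2.3)])
cap2 (array([ 0.434, -0.227,  0.029]), [np.float64(0.7), np.float64(0.7)])
mL (array([0.513, 0.271, 0.149]), [np.float64(5.4), np.float64(5.4)])
mR (array([0.578, 0.173, 0.145]), [np.float64(6.9), np.float64(6.9)])
case (array([0.391, 0.132, 0.041]), [np.float64(0.8), np.float64(0.8)])
beaker (array([ 0.616, -0.046,  0.034]), [np.float64(1.7), np.float64(1.7)])
```

View pics/a.png

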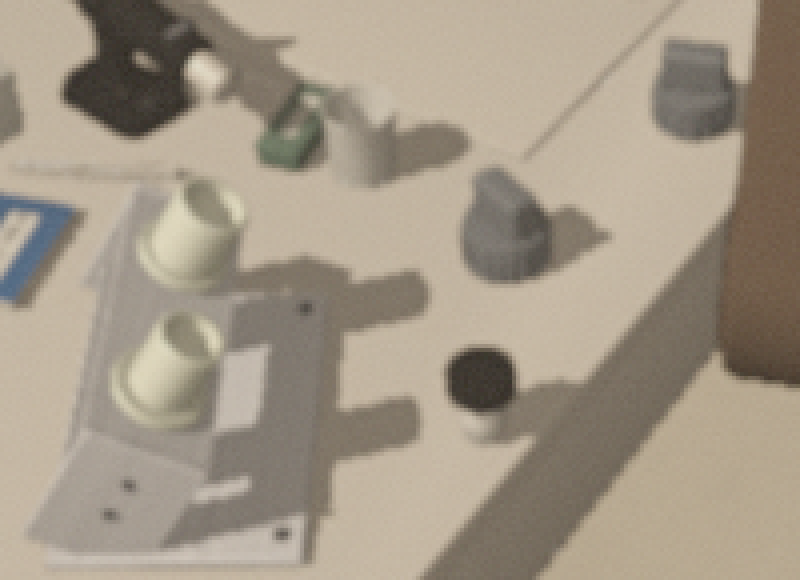

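View pics/b.png

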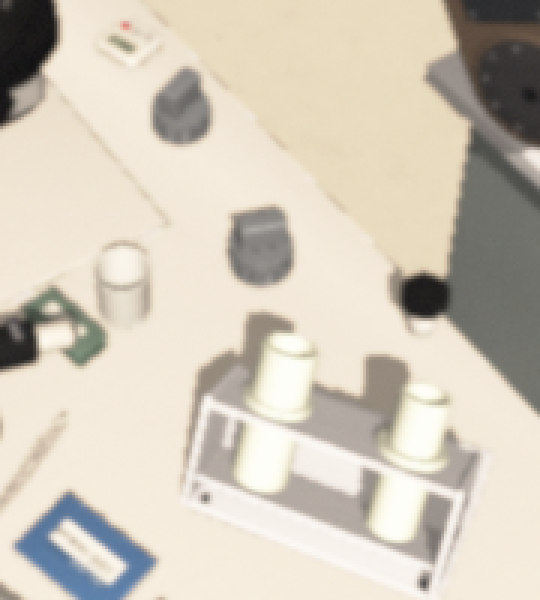

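The crops show both mouths clearly. In the scene view they are at about (193.5,251.7) for the right and (188,284.5) for the left, and in the side view at (317.7,285.7) and (361.3,302). The right tube looks wider. The beaker, green look-alike, case and timer all stand clear of the caps. The bystanders are the black-lidded case in front of the rack, the beaker near the green part, and the timer beyond the far cap.

Run:
```python
from h import *
np.set_printoptions(precision=4,suppress=True)
s,d=arm.camera_model("scene"),arm.camera_model("side")
P={}
for n,a,b in[("mR",(193.5,251.7),(317.7,285.7)),("mL",(188,284.5),(361.3,302))]:
    P[n],e=tri((s,a),(d,b)); print(n,P[n],e, plane(s,a,.145),plane(d,b,.145))
v=P["mL"]-P["mR"]; print(np.linalg.norm(v),np.degrees(np.arctan2(-v[0],v[1])))
# rack base corners, side near bottom edge / scene base front corners
for p in[(140+305/4,200+558/4),(140+48/4,200+562/4),(140+325/4,200+300/4)]: print(plane(s,p,.01))
# grey caps: masks
for n,m in(("scene",s),("side",d)):
    im=cv2.imread(f"pics/{n}0.png"); hsv=cv2.cvtColor(im,cv2.COLOR_BGR2HSV)
    mk=((hsv[...,1]<60)&(hsv[...,2]<135)&(hsv[...,2]>45)).astype(np.uint8)
    for X in[(.473,-.019,.03),(.434,-.227,.03)]:
        u,v=proj(m,X)[0].astype(int); w=np.zeros_like(mk); w[v-24:v+24,u-20:u+21]=mk[v-24:v+24,u-20:u+21]
        _,l,st,c=cv2.connectedComponentsWithStats(w); i=1+st[1:,4].argmax(); print(n,st[i],c[i])
m=arm.camera_model("wrist"); T=np.array(m["world_to_cam"]);print(m["fx"],-T[:3,:3].T@T[:3,3],T[:3,:3])
```

```text
mR [0.571  0.1667 0.1419] [np.float64(1.0), np.float64(1.0)] [0.5688 0.168  0.145 ] [0.5729 0.1697 0.145 ]
mL [0.5085 0.2648 0.1397] [np.float64(0.9), np.float64(0.9)] [0.5048 0.2676 0.145 ] [0.5116 0.2684 0.145 ]
0.11637150951611698 32.49259928270419
[0.4226 0.2818 0.01  ]
[0.5561 0.3678 0.01  ]
[0.5487 0.0924 0.01  ]
scene [256 243  30  28 548] [268.6588 258.0055]
scene [304 211  23  24 427] [314.2459 222.9813]
side [297 243  11  21  97] [301.0722 254.8144]
side [272 197  15  19 134] [278.3134 205.2985]
336.70516697809 [ 0.3251 -0.537   0.3737] [[ 0.4189 -0.908  -0.0015]
 [-0.8719 -0.4027  0.2785]
 [-0.2535 -0.1153 -0.9604]]
```

```bash
python3 -m handwheel '[34,-34,0,0,1,34,-34,0,0,1,34,-34,0,0,1,34,-34,0,0,1,34,-34,0,0,1,34,-34,0,0,1,34,-34,0,0,1,34,-34,0,0,1,0,0,0,0,1,0,0,0,0,1]' 25
cat > look.py <<'E'
import sys,pickle
from h import *
def look(tag):
    m=arm.camera_model("wrist");im=arm.read_camera("wrist")
    cv2.imwrite(f"pics/{tag}.png",im[:,:,::-1]);pickle.dump(m,open(f"{tag}.pkl","wb"));return m
if __name__=="__main__":
    look(sys.argv[1]);o=arm.observe();print(o["t"],o["eef_pos"],o["tool_rot"])
E
python3 look.py w2
python3 -m handwheel '[34,-34,0,0,1,34,-34,0,0,1,34,-34,0,0,1,34,-34,0,0,1,0,0,0,0,1,0,0,0,0,1]'
python3 look.py w1
python3 - <<'E'
import cv2,numpy as np
a=cv2.imread("pics/w1.png");b=cv2.imread("pics/w2.png")
cv2.imwrite("pics/w12.png",cv2.resize(np.hstack([a,b]),(800,300),interpolation=cv2.INTER_AREA))
E
```

```text
t: 0.93
eef_pos: [0.3776, -0.2533, 0.2315]
tool_rot: [180.0, -0.0, 25.0]
contact_force: [-0.1, 0.2, 0.1]
finger_gap: 0.085
finger_force: 0.0
0.9833 [ 0.37734237 -0.25456297  0.23140268] [1.79974553e+02 8.64722449e-04 2.48551828e+01]
t: 1.48
eef_pos: [0.4353, -0.0982, 0.2311]
tool_rot: [180.0, 0.0, 24.9]
contact_force: [0.9, -1.0, 0.4]
finger_gap: 0.0857
finger_force: 0.0
1.5333 [ 0.4349514  -0.09925385  0.23111162] [1.79991485e+02 1.83530863e-02 2.47733606e+01]
```

View pics/w12.png

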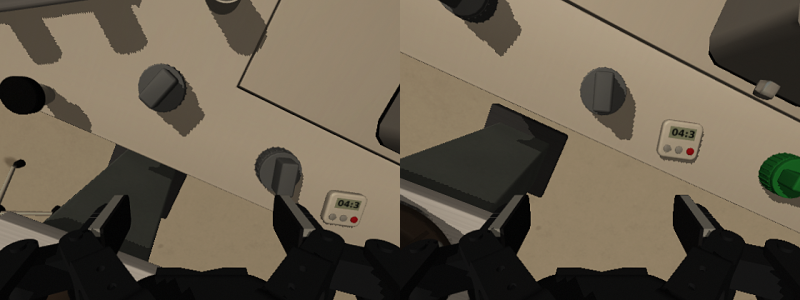

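The wrist views show the cap nearer the rack at full-resolution (227,122) and the far cap at (284,126), where its bar is nearly vertical in the image. The timer is close to the far cap. I'll zoom in to read the bars.

Run:
```python
import cv2,numpy as np
a=cv2.imread("pics/w1.png")[82:162,187:267];b=cv2.imread("pics/w2.png")[86:166,244:324]
f=lambda x:cv2.convertScaleAbs(cv2.resize(x,(400,400),interpolation=3),alpha=1.6)
cv2.imwrite("pics/z12.png",np.hstack([f(a),f(b)]))
```

```text
(no output)
```

View pics/z12.png

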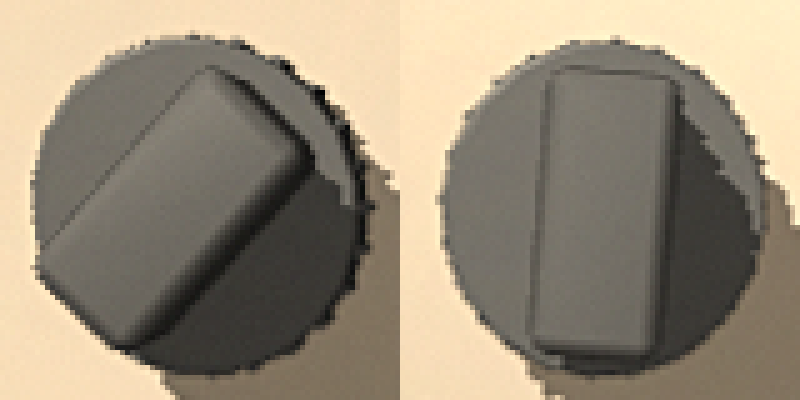

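The crop shows the bar tops clearly. Corners in the left tile (near cap) are about (208,72), (300,155), (130,345), (42,262). In the right tile (far cap) they are (555,72), (672,85), (655,350), (533,345).

Run:
```python
import pickle
from h import *
np.set_printoptions(precision=4,suppress=True)
for n,tag,off,c,circ in(("cap1","w1",(187,82),[(208,72),(303,155),(128,345),(42,262)],(35,365,38,375)),("cap2","w2",(244,86),[(155,72),(274,83),(256,350),(132,345)],(42,362,40,375))):
    m=pickle.load(open(tag+".pkl","rb"))
    W=np.array([plane(m,np.array(p)/5+off-.4,.067)for p in c])[:,:2]
    e=[W[1]-W[0],W[2]-W[1],W[3]-W[2],W[0]-W[3]]
    v=W[0]-W[3]+W[1]-W[2]
    print(n,W.mean(0),[round(np.linalg.norm(x)*1e3,1)for x in e],np.degrees(np.arctan2(v[1],v[0])))
    l,r,t,b=circ
    C=[plane(m,np.array(p)/5+off-.4,.030)[:2] for p in [((l+r)/2,(t+b)/2),(l,(t+b)/2),(r,(t+b)/2)]]
    print("  circle",C[0],np.linalg.norm(C[1]-C[2])*1e3)
```

```text
cap1 [ 0.4723 -0.0202] [np.float64(20.8), np.float64(45.8), np.float64(20.3), np.float64(44.1)] -19.645984749141363
  circle [ 0.4723 -0.0197] 64.68751500693622
cap2 [ 0.4344 -0.2278] [np.float64(20.6), np.float64(45.5), np.float64(22.4), np.float64(46.5)] 20.599893209019953
  circle [ 0.4349 -0.2274] 63.13095595829908
```

```bash
python3 -m handwheel '[17,-14,20,0,1,17,-14,20,0,1,17,-14,20,0,1,16,-14,20,0,1,0,0,0,1,1,0,0,0,1,1,0,0,0,1,1,0,0,0,1,1,0,0,0,1,1,0,0,0,1,1,0,0,0,1,1,0,0,0,1,1,0,0,0,0.9,1,0,0,0,0,1,0,0,0,0,1]'
cat > to.py <<'E'
import sys
from h import *
x,y,z=map(float,sys.argv[1:4]);o=arm.observe();p=o["eef_pos"];w=np.radians(o["tool_rot"][2]);c,s=np.cos(w),np.sin(w)
dx,dy=x-p[0],y-p[1];print("t",o["t"],"tool shift mm",np.round(1e3*np.array([dx*c+dy*s,dx*s-dy*c,p[2]-z]),1),"yaw",o["tool_rot"])
if len(sys.argv)>4: print("twist units",(o["tool_rot"][2]-float(sys.argv[4]))/5)
E
python3 to.py .4723 -.020 .041 -19.6
```

```text
t: 2.78
eef_pos: [0.4722, -0.0215, 0.1512]
tool_rot: [180.0, 0.0, -19.8]
contact_force: [0.2, 0.6, -0.3]
finger_gap: 0.0855
finger_force: 0.0
t 2.7833 tool shift mm [ -0.5  -1.5 110.2] yaw [ 1.79987897e+02  1.50524955e-03 -1.97797401e+01]
twist units -0.035948012225656356
```

Descend and grip.

```bash
python3 -m handwheel '[-0.5,-1.5,22,0,0.7,0,0,22,0,0.7,0,0,22,0,0.7,0,0,22,0,0.7,0,0,22,0,0.7,0,0,0,0,0.7,0,0,0,0,0,0,0,0,0,0,0,0,0,0,0,0,0,0,0,0,0,0,0,0,0,0,0,0,0,0,0,0,0,0,0,0,0,0,0,0]' 30
python3 to.py .4723 -.020 .041 -19.6
```

```text
t: 3.95
eef_pos: [0.4728, -0.0184, 0.0425]
tool_rot: [-180.0, -0.1, -19.7]
contact_force: [-1.2, -3.6, 8.6]
finger_gap: 0.0234
finger_force: 31.9
t 3.95 tool shift mm [0.  1.7 1.5] yaw [-1.79990754e+02 -1.47741865e-01 -1.97355880e+01]
twist units -0.02711759848086288
```

```bash
python3 -m handwheel '[0,0,-20,0,0,0,0,-25,0,0,0,0,-25,-0.96,0,0,0,-25,-0.96,0,0,0,-25,-0.96,0,0,0,-25,-0.96,0,0,0,-25,-0.96,0,0,0,-25,-0.96,0,0,0,-25,-0.96,0,0,0,0,-0.96,0,0,0,0,-0.96,0,0,0,0,-0.96,0,0,0,0,-0.96,0,0,0,0,0,0]'
python3 to.py .448 .157 .270 33
```

```text
t: 5.12
eef_pos: [0.4719, -0.018, 0.2619]
tool_rot: [180.0, -0.0, 33.3]
contact_force: [-0.1, -0.3, -0.7]
finger_gap: 0.0234
finger_force: 30.7
t 5.1167 tool shift mm [  76.  -159.4   -8.1] yaw [ 1.79961931e+02 -3.73586334e-02  3.32732107e+01]
twist units 0.054642147381173345
```

```bash
python3 -m handwheel '[11,-23,-1,0.05,0,11,-23,-1,0,0,11,-23,-1,0,0,11,-23,-1,0,0,11,-23,-1,0,0,11,-23,-1,0,0,10,-21,-1,0,0,0,0,0,0,0,0,0,0,0,0]'
python3 look.py wm
```

```text
t: 5.87
eef_pos: [0.4495, 0.1575, 0.2686]
tool_rot: [180.0, -0.0, 32.8]
contact_force: [0.5, -0.8, -0.7]
finger_gap: 0.023
finger_force: 30.7
5.9167 [0.44960162 0.15680649 0.26845944] [ 1.79982922e+02 -5.37254947e-03  3.27577766e+01]
```

View pics/wm.png

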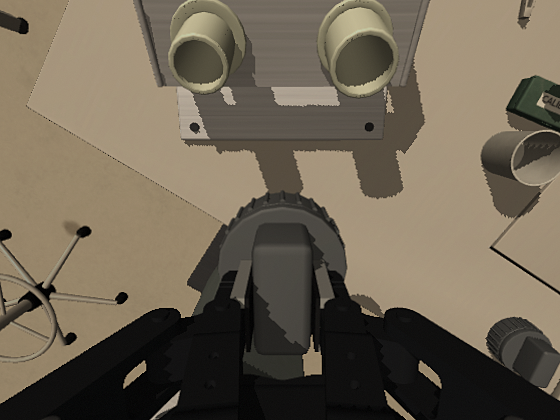

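The held cap is straight in the fingers. The left mouth is near (202,62) and the right one, which is wider, near (363,63). I'll fit ellipses to their dark bores.

Run:
```python
import pickle
from h import *
np.set_printoptions(precision=4,suppress=True)
m=pickle.load(open("wm.pkl","rb"));im=cv2.imread("pics/wm.png");v=im.max(2)
g=lambda c:v[c[1],c[0]-34:c[0]+36:2]
print(g((202,62)),g((363,62)))
hsv=cv2.cvtColor(im,cv2.COLOR_BGR2HSV)
R=np.radians(33);C={}
for n,c in(("L",(202,62)),("R",(363,62))):
    w=((v<125)).astype(np.uint8);w=cv2.morphologyEx(w,cv2.MORPH_OPEN,np.ones((3,3)))
    _,l,st,ce=cv2.connectedComponentsWithStats(w);i=l[c[1],c[0]]
    cn=max(cv2.findContours((l==i).astype(np.uint8),0,cv2.CHAIN_APPROX_NONE)[0],key=cv2.contourArea)
    e=cv2.fitEllipse(cv2.convexHull(cn));print(n,i,st[i],e)
    P=plane(m,e[0],.145);C[n]=P
    # inner width
    print(P)
v=C["L"]-C["R"];print(np.linalg.norm(v),np.degrees(np.arctan2(-v[0],v[1])))
```

```text
[123 137 126  50  52  54  59  61  64  68  69  72  73  77  77  77  80  80
  84  84  85  84  85  85  83  83  80 117 120 100  49  48  81  84  83] [ 96 144 125 116  76  80  84  83  84  85  84  84  84  84  83  82  80  78
  77  76  75  71  71  69  66  64  61  59  56  54  52  71 100 123 102]
L 2 [    0     0   560   420 97597] ((279.7699279785156, 401.2735595703125), (554.815185546875, 879.6699829101562), 8.277632713317871)
[0.2856 0.0558 0.145 ]
R 2 [    0     0   560   420 97597] ((279.7699279785156, 401.2735595703125), (554.815185546875, 879.6699829101562), 8.277632713317871)
[0.2856 0.0558 0.145 ]
0.0 -0.0
```

Run:
```python
import pickle
from h import *
np.set_printoptions(precision=4,suppress=True)
m=pickle.load(open("wm.pkl","rb"));im=cv2.imread("pics/wm.png");v=cv2.medianBlur(im,3).max(2)
C={}
a=-np.array([np.cos(np.radians(33)),np.sin(np.radians(33)),0])*.5+np.array([0,0,np.sqrt(.75)])
for n,c,h in(("L",(199,64),31),("R",(363,64),33)):
    w=np.zeros_like(v);w[c[1]-h:c[1]+h,c[0]-h:c[0]+h]=(v<94)[c[1]-h:c[1]+h,c[0]-h:c[0]+h]
    w=cv2.morphologyEx(w,cv2.MORPH_OPEN,np.ones((3,3)))
    _,l,st,ce=cv2.connectedComponentsWithStats(w);i=l[c[1],c[0]]
    cn=max(cv2.findContours((l==i).astype(np.uint8),0,cv2.CHAIN_APPROX_NONE)[0],key=cv2.contourArea)
    cn=cv2.convexHull(cn); e=cv2.fitEllipse(cn);print(n,st[i],e)
    P=plane(m,e[0],.145)
    # hull points onto the mouth plane, circle fit
    Q=[]
    for p in cn[:,0]:
        o,d=ray(m,p);Q.append(o+d*((P-o)@a)/(d@a))
    Q=np.array(Q)-P; y=np.array([-np.sin(np.radians(33)),np.cos(np.radians(33)),0]);x=np.cross(y,a)
    U=np.c_[Q@x,Q@y]; s=np.linalg.lstsq(np.c_[2*U,np.ones(len(U))],(U**2).sum(1),rcond=None)[0]
    r=np.sqrt(s[2]+s[0]**2+s[1]**2); C[n]=P
    print(P,"circle off mm",s[:2]*1e3,"diam",2e3*r,"resid",1e3*np.std(np.linalg.norm(U-s[:2],axis=1)))
d=C["L"]-C["R"];print(np.linalg.norm(d),np.degrees(np.arctan2(-d[0],d[1])))
```

```text
L [ 173   40   50   43 1698] ((197.14268493652344, 62.16130065917969), (42.240203857421875, 51.46147537231445), 116.84419250488281)
[0.5078 0.2695 0.145 ] circle off mm [-0.972 -0.057] diam 33.32367085354203 resid 0.9039579454538816
R [ 335   35   59   51 2208] ((363.5220031738281, 59.941131591796875), (45.341224670410156, 63.13605880737305), 60.16709518432617)
[0.5741 0.1694 0.145 ] circle off mm [-1.1122  0.0728] diam 38.253534612489155 resid 1.6476167457878652
0.12011015898876226 33.52014189805239
```

Run:
```python
import cv2,numpy as np
im=cv2.imread("pics/wm.png");f=lambda x:cv2.convertScaleAbs(cv2.resize(x,(400,500),interpolation=3),alpha=1.2)
cv2.imwrite("pics/zm.png",np.hstack([f(im[10:110,160:240]),f(im[10:110,320:400])]))
```

```text
(no output)
```

View pics/zm.png

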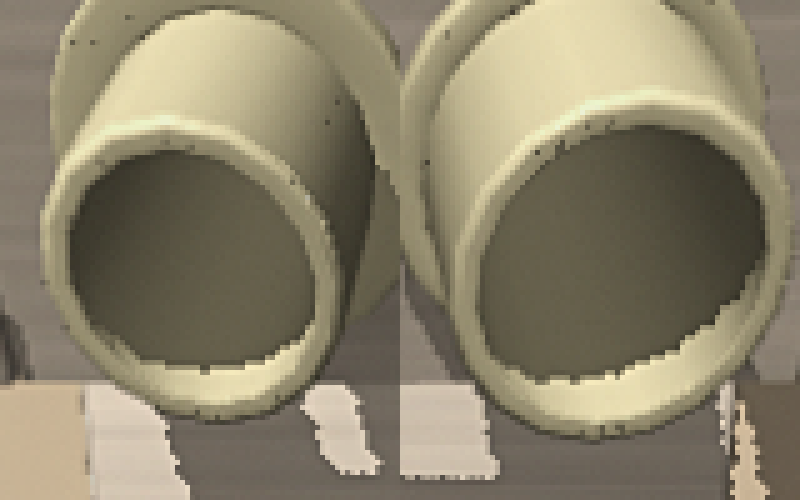

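The outer rims (in crop coordinates) span x 43–343, y 117–420 on the left and x 455–790, y 92–437 on the right. The right tube is therefore the 50 mm one, and the sunlit lower bore biased the dark-bore fit.

Run:
```python
import pickle
from h import *
np.set_printoptions(precision=4,suppress=True)
m=pickle.load(open("wm.pkl","rb"));C={}
for n,c in(("L",(198.2,63.2)),("R",(364.1,62.5))):
    C[n]=plane(m,c,.145);P=C[n];print(n,P)
    y=np.array([-.55,.835,0]);x=np.array([.835,.55,0])*.866+np.array([0,0,.5])
    r=.022 if n=="L" else .025
    q=proj(m,[P+r*(x*np.cos(t)+y*np.sin(t)) for t in np.linspace(0,6.28,60)]);print(q.min(0),q.max(0),(q.min(0)+q.max(0))/2)
d=C["L"]-C["R"];print(np.linalg.norm(d),np.degrees(np.arctan2(-d[0],d[1])))
s,dd=arm.camera_model("scene"),arm.camera_model("side")
for n in C: print(n,proj(s,C[n]),proj(dd,C[n]))
```

```text
L [0.5076 0.2686 0.145 ]
[166.6413  29.5038] [228.8911  92.5566] [197.7662  61.0302]
R [0.573 0.168 0.145]
[329.3137  23.7383] [399.9564  95.6553] [364.635   59.6968]
0.11993147896888745 33.042466522110686
L [[186.818  284.3115]] [[362.6087 301.3146]]
R [[192.2018 251.1404]] [[317.2665 285.2766]]
```

```bash
python3 to.py .5642 .1625 .2050 33
```

```text
t 5.9167 tool shift mm [99.5 57.2 63.5] yaw [ 1.79982922e+02 -5.37254947e-03  3.27577766e+01]
twist units -0.04844468954680252
```

```bash
python3 -m handwheel '[20,11.5,0,-0.05,0,20,11.5,0,0,0,20,11.5,0,0,0,20,11.5,0,0,0,19.5,11.2,0,0,0,0,0,22,0,0,0,0,22,0,0,0,0,17,0,0,0,0,0,0,0,0,0,0,0,0]' 20
python3 to.py .5642 .1625 .2050 33
```

```text
t: 6.75
eef_pos: [0.5645, 0.162, 0.2071]
tool_rot: [-180.0, 0.1, 32.9]
contact_force: [0.7, -0.0, 0.3]
finger_gap: 0.0236
finger_force: 30.7
t 6.75 tool shift mm [ 0.1 -0.6  2.1] yaw [-1.79977007e+02  7.94757682e-02  3.29360682e+01]
twist units -0.012786354571372272
```

```bash
python3 -m handwheel '[0,0,4,0,0,0,0,3,0,0,-3,0,2,0,0,-3,0,2,0,0,-3,0,2,0,0]' 20
python3 -m handwheel '[-3,0,2,0,0,-3,0,2,0,0,-2.4,0,2.7,0,0,-2.4,0,2.7,0,0]'
python3 -m handwheel '[-2.4,0,2.7,0,0,-2.4,0,2.7,0,0,-2.4,0,2.7,0,0,0.5,0,1,0,0,0.5,0,1,0,0]'
```

```text
t: 7.17
eef_pos: [0.5568, 0.1579, 0.1948]
tool_rot: [180.0, -0.1, 33.0]
contact_force: [-0.4, -0.1, -1.0]
finger_gap: 0.0235
finger_force: 30.8
t: 7.5
eef_pos: [0.5475, 0.152, 0.1846]
tool_rot: [180.0, 0.0, 33.0]
contact_force: [0.3, -0.3, 1.8]
finger_gap: 0.0235
finger_force: 30.9
t: 7.92
eef_pos: [0.5427, 0.1482, 0.178]
tool_rot: [179.9, -0.1, 33.1]
contact_force: [-17.1, -9.9, 46.9]
finger_gap: 0.0232
finger_force: 38.8
```

```bash
python3 -m handwheel '[0,0,-1.5,0,0,0,0,0,0,0]'
python3 - <<'E'
from look import *
look("w3")
for n in("side","scene"): cv2.imwrite(f"pics/{n}3.png",arm.read_camera(n)[:,:,::-1])
f=lambda x,h:cv2.resize(x,(400,h),interpolation=3)
A=f(cv2.imread("pics/side3.png")[215:345,270:400],400);B=f(cv2.imread("pics/scene3.png")[200:330,130:260],400)
cv2.imwrite("pics/v3.png",np.hstack([A,B]))
E
```

```text
t: 8.08
eef_pos: [0.5426, 0.1482, 0.1784]
tool_rot: [179.9, -0.1, 33.1]
contact_force: [-8.6, -5.4, 24.3]
finger_gap: 0.0238
finger_force: 35.7
```

View pics/v3.png

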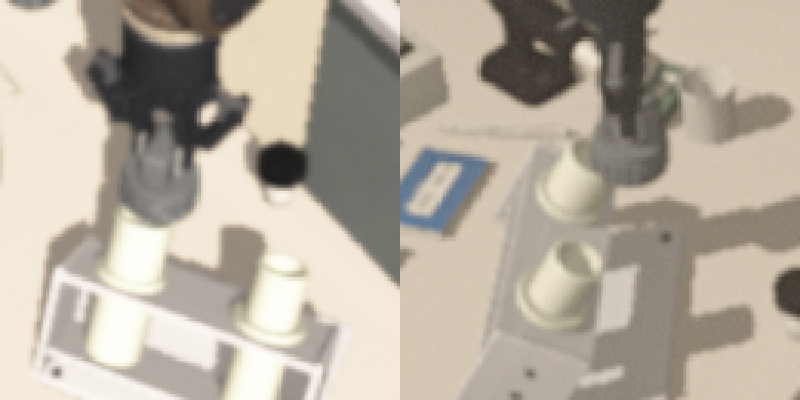

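The cap is still nearly upright in front of the mouth, so the rim missed the skirt edge. A better lever is to pull the skirt's front side against the back of the leaning tube. That swings the bottom back until the skirt lies flush with the tube wall at 30°.

```bash
python3 -m handwheel '[-2,0,-18,0,0,0,0,-22,0,0,0,0,-22,0,0,0,0,-26,0,0,20,0,0,0,0,20,0,0,0,0,20,0,0,0,0,20,0,0,0,0,20,0,0,0,0,4,0,0,0,0,0,0,0,0,0,0,0,22,0,0,0,0,22,0,0,0,0,22,0,0,0,0,12,0,0,0,0,0,0,0]' 20
python3 to.py .6282 .2040 .188 33
```

```text
t: 9.57
eef_pos: [0.6266, 0.2037, 0.1838]
tool_rot: [-179.9, 0.2, 33.0]
contact_force: [0.3, 0.5, -1.4]
finger_gap: 0.0234
finger_force: 32.3
t 9.5667 tool shift mm [ 1.5  0.6 -4.2] yaw [-179.91330612    0.24857324   33.02461455]
twist units 0.004922909043119717
```

```bash
python3 -m handwheel '[-3,-0.6,0,0,0,-3,0,0,0,0,-3,0,0,0,0,-3,0,0,0,0]'; python3 -m handwheel '[-3,0,0,0,0,-3,0,0,0,0,-3,0,0,0,0,-3,0,0,0,0]';python3 -m handwheel '[-3,0,0,0,0,-2,0,0,0,0,-2,0,0,0,0]'; python3 to.py .6282 .2040 .188 33
```

```text
t: 9.9
eef_pos: [0.6177, 0.1982, 0.1875]
tool_rot: [180.0, -0.1, 33.0]
contact_force: [0.1, -0.7, -0.6]
finger_gap: 0.0235
finger_force: 32.3
t: 10.23
eef_pos: [0.6097, 0.1929, 0.1886]
tool_rot: [179.9, -0.5, 33.0]
contact_force: [6.1, 7.0, 11.0]
finger_gap: 0.0233
finger_force: 34.1
t: 10.48
eef_pos: [0.6041, 0.1893, 0.1893]
tool_rot: [179.9, -0.5, 33.0]
contact_force: [4.1, 8.0, 14.1]
finger_gap: 0.0234
finger_force: 35.1
t 10.4833 tool shift mm [28.2  0.8  1.3] yaw [179.88927188  -0.53045052  33.02432728]
twist units 0.004865455474489977
```

```bash
python3 -m handwheel '[-2,0,0,0,0,-2,0,0,0,0,-2,0,0,0,0]'; python3 -m handwheel '[-2,0,0,0,0,-2,0,0,0,0,0,0,0,0,0]';python3 -m handwheel '[-2,0,0,0,0,0,0,0,0,0]'; python3 to.py .5712 .1670 .145 33
```

```text
t: 10.73
eef_pos: [0.5991, 0.186, 0.1894]
tool_rot: [179.9, -0.5, 33.0]
contact_force: [4.0, 5.7, 13.0]
finger_gap: 0.0233
finger_force: 35.8
t: 10.98
eef_pos: [0.5953, 0.1835, 0.1891]
tool_rot: [179.9, -0.5, 33.0]
contact_force: [4.3, 5.2, 9.7]
finger_gap: 0.0234
finger_force: 36.0
t: 11.15
eef_pos: [0.5936, 0.1824, 0.189]
tool_rot: [179.9, -0.4, 33.0]
contact_force: [3.5, 5.3, 11.0]
finger_gap: 0.0234
finger_force: 36.4
t 11.15 tool shift mm [-27.2   0.6  44. ] yaw [179.88921157  -0.44392564  33.03204348]
twist units 0.006408696870227004
```

```bash
python3 -m handwheel '[-1.5,0,0,0,0,-1.5,0,0,0,0,0,0,0,0,0]'|grep -E "eef|contact"; python3 -m handwheel '[-1.5,0,0,0,0,0,0,0,0,0]'|grep -E "eef|contact"
python3 - <<'E'
from look import *
look("w4")
cv2.imwrite("pics/side4.png",arm.read_camera("side")[:,:,::-1])
A=cv2.resize(cv2.imread("pics/side4.png")[200:330,230:400],(366,280),interpolation=3);B=cv2.resize(cv2.imread("pics/w4.png"),(373,280))
cv2.imwrite("pics/v4.png",np.hstack([A,B]))
E
```

```text
eef_pos: [0.5909, 0.1806, 0.1887]
contact_force: [3.1, 5.3, 8.8]
eef_pos: [0.5898, 0.1799, 0.1886]
contact_force: [4.0, 6.5, 8.3]
```

View pics/v4.png

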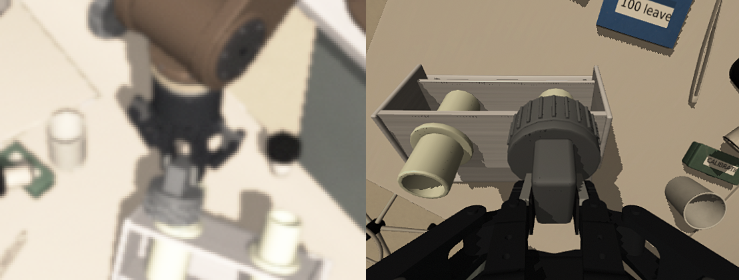

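The side view now shows the cap clearly leaning forward in the grip, and from the geometry it is a bit over 30°. Next I'll press it flat against the right mouth, offset 5 mm sideways so it can't enter. That trues the tilt, and then I can slide it to centre.

```bash
python3 -m handwheel '[5,0,-3,0,0,3,0,-18,0,0,0,0,-20,0,0,-10,-4,-10,0,0,-20,0,0,0,0,-20,0,0,0,0,-18,0,0,0,0,0,0,20,0,0,0,0,14,0,0,0,0,0,0,0,0,0,0,0,0]'; python3 to.py .5402 .1469 .1896; python3 to.py .5712 .1670 .145
```

```text
t: 12.58
eef_pos: [0.5348, 0.1494, 0.2032]
tool_rot: [-180.0, 0.1, 33.0]
contact_force: [-0.3, -0.2, -1.2]
finger_gap: 0.0234
finger_force: 35.4
t 12.5833 tool shift mm [ 3.1  5.1 13.6] yaw [-1.79973710e+02  7.76735168e-02  3.30388417e+01]
t 12.5833 tool shift mm [40.1  5.1 58.2] yaw [-1.79973710e+02  7.76735168e-02  3.30388417e+01]
```

```bash
python3 -m handwheel '[-3.5,0,2,0,0,3,0,5.2,0,0,3,0,5.2,0,0,2,0,3.5,0,0,0,0,0,0,0]'; for i in 1; do python3 -m handwheel '[1.5,0,2.6,0,0,1.5,0,2.6,0,0,0,0,0,0,0]'; python3 to.py .5712 .1670 .145; done
```

```text
t: 13.0
eef_pos: [0.5394, 0.1523, 0.1865]
tool_rot: [-180.0, 0.1, 33.1]
contact_force: [0.0, 0.5, -0.2]
finger_gap: 0.0237
finger_force: 35.4
t: 13.25
eef_pos: [0.5419, 0.1538, 0.1817]
tool_rot: [-180.0, 0.0, 33.0]
contact_force: [0.5, 0.7, -0.8]
finger_gap: 0.0233
finger_force: 35.4
t 13.25 tool shift mm [31.8  4.9 36.7] yaw [-1.79992277e+02  2.81883584e-02  3.30431467e+01]
```

```bash
for i in 1; do python3 -m handwheel '[1,0,1.7,0,0,0,0,0,0,0]'|grep -E "eef|contact"; python3 -m handwheel '[1,0,1.7,0,0,0,0,0,0,0]'|grep -E "eef|contact"; python3 -m handwheel '[1,0,1.7,0,0,0,0,0,0,0]'|grep -E "eef|contact";python3 -m handwheel '[0.5,0,0.9,0,0,0,0,0,0,0]'|grep -E "eef|contact"; done
```

```text
eef_pos: [0.5427, 0.1543, 0.1803]
contact_force: [1.0, -0.5, -0.4]
eef_pos: [0.5435, 0.1548, 0.1786]
contact_force: [0.0, -0.2, -0.0]
eef_pos: [0.5443, 0.1553, 0.1774]
contact_force: [-2.5, -0.3, 2.8]
eef_pos: [0.5443, 0.1554, 0.1773]
contact_force: [-7.1, -2.9, 12.5]
```

```bash
python3 -m handwheel '[0.5,0,0.9,0,0,0,0,0,0,0]'|grep -E "eef|contact"; python3 -m handwheel '[0.5,0,0.9,0,0,0,0,0,0,0]'|grep -E "eef|contact"; python3 -m handwheel '[0.5,0,0.9,0,0,0,0,0,0,0]'|grep -E "eef|contact"; python3 -m handwheel '[0.5,0,0.9,0,0,0,0,0,0,0]'|grep -E "eef|contact"
```

```text
eef_pos: [0.5444, 0.1557, 0.1771]
contact_force: [-12.6, -3.2, 22.5]
eef_pos: [0.5445, 0.156, 0.177]
contact_force: [-18.0, -3.5, 31.2]
eef_pos: [0.5446, 0.1563, 0.1769]
contact_force: [-22.3, -3.7, 40.5]
eef_pos: [0.5449, 0.1567, 0.1767]
contact_force: [-25.5, -3.2, 47.6]
```

```bash
cat > st.py <<'E'
from h import *
o=arm.observe();p=o["eef_pos"]-[.5712,.167,.145];c,s=np.cos(np.radians(33)),np.sin(np.radians(33))
x=1e3*(p[0]*c+p[1]*s);y=1e3*(-p[0]*s+p[1]*c);z=1e3*p[2]+19.5;f=o["contact_force"];fx=f[0]*c+f[1]*s;fy=-f[0]*s+f[1]*c
print("t%.2f along %.1f perp %.1f y %.1f | F along %.1f perp %.1f y %.1f T %s gap %.4f"%(o["t"],-.5*x+.866*z,.866*x+.5*z,y,-.5*fx+.866*f[2],.866*fx+.5*f[2],fy,np.round(o["ft_torque"],2),o["finger_gap"]))
E
python3 st.py
python3 -m handwheel '[-1.6,0,-2.8,0,0,0,0,0,0,0]' >/dev/null;python3 st.py
for k in 1; do python3 -m handwheel '[0,1.5,0,0,0,0,0,0,0,0]'>/dev/null; python3 st.py;  python3 -m handwheel '[0,1.5,0,0,0,0,0,0,0,0]'>/dev/null; python3 st.py;  python3 -m handwheel '[0,1,0,0,0,0,0,0,0,0]'>/dev/null; python3 st.py; python3 -m handwheel '[0,1,0,0,0,0,0,0,0,0]'>/dev/null; python3 st.py; done
```

```text
t14.58 along 58.2 perp 1.6 y 5.7 | F along 52.8 perp 3.8 y 11.2 T [-0.87  3.84 -0.14] gap 0.0233
t14.75 along 58.5 perp 1.4 y 4.9 | F along 22.8 perp 4.9 y 4.9 T [-0.06  1.34  0.02] gap 0.0232
t14.92 along 58.5 perp 1.2 y 4.2 | F along 21.5 perp 3.6 y 8.4 T [0.54 1.75 0.07] gap 0.0237
t15.08 along 58.4 perp 1.1 y 2.9 | F along 20.7 perp 2.4 y 10.1 T [ 0.71  1.9  -0.04] gap 0.0234
t15.25 along 58.4 perp 1.0 y 2.1 | F along 21.4 perp 3.6 y 10.8 T [0.96 2.1  0.07] gap 0.0235
t15.42 along 58.4 perp 0.9 y 1.2 | F along 21.3 perp 4.2 y 10.6 T [1.03 2.23 0.01] gap 0.0235
```

```bash
python3 -m handwheel '[0,0.8,0,0,0,0,0,0,0,0]'>/dev/null; python3 st.py;  python3 -m handwheel '[0,0.8,0,0,0,0,0,0,0,0]'>/dev/null; python3 st.py;  python3 -m handwheel '[-0.9,0,0.5,0,0,0,0,0,0,0]'>/dev/null; python3 st.py; python3 -m handwheel '[-0.9,0,0.5,0,0,0,0,0,0,0]'>/dev/null; python3 st.py;python3 -m handwheel '[-0.9,0,0.5,0,0,0,0,0,0,0]'>/dev/null; python3 st.py;python3 -m handwheel '[-0.9,0,0.5,0,0,0,0,0,0,0]'>/dev/null; python3 st.py
```

```text
t15.58 along 58.4 perp 0.8 y 0.4 | F along 20.1 perp 3.3 y 10.4 T [1.01 2.25 0.03] gap 0.0235
t15.75 along 58.2 perp 0.8 y -0.5 | F along 19.5 perp 4.1 y 9.1 T [0.97 2.17 0.12] gap 0.0233
t15.92 along 58.3 perp 0.4 y -0.7 | F along 18.1 perp 5.3 y 9.8 T [1.15 1.73 0.11] gap 0.0235
t16.08 along 58.3 perp -0.0 y -1.1 | F along 18.5 perp 6.7 y 7.4 T [1.04 1.28 0.07] gap 0.0236
t16.25 along 58.1 perp -0.7 y -1.5 | F along 15.1 perp 6.5 y 5.4 T [0.85 0.71 0.1 ] gap 0.0235
t16.42 along 57.3 perp -3.1 y -1.8 | F along 0.0 perp -0.5 y 0.5 T [-0.01  0.    0.03] gap 0.0235
```

```bash
for i in 1; do python3 -m handwheel '[1,0,1.7,0,0,0,0,0,0,0]'>/dev/null; python3 st.py; python3 -m handwheel '[1,0,1.7,0,0,0,0,0,0,0]'>/dev/null; python3 st.py; python3 -m handwheel '[1,0,1.7,0,0,0,0,0,0,0]'>/dev/null; python3 st.py; python3 -m handwheel '[1,0,1.7,0,0,0,0,0,0,0]'>/dev/null; python3 st.py;done
```

```text
t16.58 along 54.6 perp -3.8 y -1.8 | F along -0.2 perp -0.2 y -0.2 T [-0.02 -0.03  0.06] gap 0.0233
t16.75 along 52.7 perp -3.7 y -1.8 | F along -0.5 perp -0.3 y -0.4 T [-0.07  0.01 -0.04] gap 0.0233
t16.92 along 50.9 perp -3.5 y -1.8 | F along -0.3 perp -0.4 y 0.4 T [0.03 0.01 0.02] gap 0.0233
t17.08 along 49.1 perp -3.5 y -1.7 | F along -0.9 perp -0.1 y 0.4 T [-0.02 -0.    0.02] gap 0.0233
```

It's sliding in without resistance (9 mm so far), so this cap fits the right tube. I'll keep going.

```bash
python3 -m handwheel '[1,0,1.7,0,0,1,0,1.7,0,0,1,0,1.7,0,0,1,0,1.7,0,0,0,0,0,0,0]'>/dev/null; python3 st.py; python3 -m handwheel '[1,0,1.7,0,0,1,0,1.7,0,0,1,0,1.7,0,0,0,0,0,0,0]'>/dev/null; python3 st.py; python3 -m handwheel '[1,0,1.7,0,0,1,0,1.7,0,0,0,0,0,0,0]'>/dev/null; python3 st.py
```

```text
t17.50 along 41.1 perp -3.4 y -1.7 | F along -0.9 perp 0.1 y 0.0 T [-0.02  0.03 -0.01] gap 0.0231
t17.83 along 35.2 perp -3.4 y -1.7 | F along -0.5 perp 0.1 y 0.0 T [-0.03  0.05  0.04] gap 0.0233
t18.08 along 32.6 perp -3.4 y -1.9 | F along 12.9 perp -1.1 y -0.3 T [-0.69  0.91 -0.01] gap 0.0237
```

```bash
python3 -m handwheel '[0.8,0,1.3,0,0,0,0,0,0,0]'>/dev/null; python3 st.py; python3 -m handwheel '[-0.8,0,-1.3,0,0,0,0,0,0,0.6,0,0,0,0,0.6,0,0,0,0,0.6,0,0,0,0,0.6]' >/dev/null; python3 st.py;  python3 -m handwheel '[-3,0,-5.2,0,0.6,-6,0,-10.4,0,0.6,-9,0,-15.6,0,0.6,-12,0,-20,0,0.6,-12,0,-20,0,0.6,-10,0,-20,0,0.6,0,0,0,0,0.6]'; python3 to.py .4346 -.2276 .15 20.6
```

```text
t18.25 along 32.5 perp -3.4 y -1.9 | F along 31.7 perp -3.6 y -0.9 T [-1.4   2.06 -0.09] gap 0.0236
t18.67 along 31.3 perp -3.2 y -1.7 | F along 0.1 perp 0.3 y 0.6 T [-0.01  0.01  0.03] gap 0.0515
t: 19.25
eef_pos: [0.5126, 0.1264, 0.2468]
tool_rot: [179.9, -0.3, 33.0]
contact_force: [-0.8, -0.3, 0.2]
finger_gap: 0.0513
finger_force: 0.0
t 19.25 tool shift mm [-258.3  254.3   96.8] yaw [179.85133281  -0.27019322  33.02385416]
twist units 2.484770831365779
```

```bash
python3 -m handwheel '[-21.5,21.2,4,0,0.7,-21.5,21.2,4,0,0.7,-21.5,21.2,4,0,0.7,-21.5,21.2,4,0,0.7,-21.5,21.2,4,0,0.7,-21.5,21.2,4,0,0.7,-21.5,21.2,4,0,0.7,-21.5,21.2,4,0,0.7,-21.5,21.2,4,0,0.7,-21.5,21.2,4,0,0.7,-21.5,21.2,4,0,0.7,-21.8,21.1,4,0,0.7,0,0,10,0.83,0.7,0,0,10,0.83,0.7,0,0,10,0.83,0.7,0,0,0,0,0.7,0,0,0,0,0.7]' 25; python3 to.py .4346 -.2276 .0425 20.6
```

```text
t: 20.67
eef_pos: [0.4349, -0.2269, 0.1646]
tool_rot: [-180.0, 0.0, 20.7]
contact_force: [-0.1, 0.3, 0.1]
finger_gap: 0.0596
finger_force: 0.0
t 20.6667 tool shift mm [ -0.6   0.5 122.1] yaw [-1.79976031e+02  1.98577372e-02  2.07136916e+01]
twist units 0.022738321602080447
```

```bash
python3 -m handwheel '[-0.6,0.5,22,0,0.7,0,0,22,0,0.7,0,0,22,0,0.7,0,0,22,0,0.7,0,0,22,0,0.7,0,0,12,0,0.7,0,0,0,0,0.7,0,0,0,0,0,0,0,0,0,0,0,0,0,0,0,0,0,0,0,0,0,0,0,0,0,0,0,0,0,0,0,0,0,0,0]' 25;python3 to.py .4346 -.2276 .0425 20.6
python3 -m handwheel '[0,0,-20,0,0,0,0,-25,0,0,0,0,-25,0,0,0,0,-25,0,0,0,0,-25,-0.83,0,0,0,-25,-0.83,0,0,0,-25,-0.83,0,0,0,-25,0,0,0,0,0,0,0,0,0,0,0,0]'; python3 to.py .5667 .3067 .25 33
```

```text
t: 21.83
eef_pos: [0.4353, -0.228, 0.0437]
tool_rot: [179.9, -0.1, 20.6]
contact_force: [-0.3, 0.3, 7.6]
finger_gap: 0.0237
finger_force: 32.5
t 21.8333 tool shift mm [-0.5 -0.7  1.2] yaw [ 1.79885907e+02 -7.55861616e-02  2.06036120e+01]
twist units 0.0007223915944194915
t: 22.67
eef_pos: [0.4348, -0.2277, 0.2387]
tool_rot: [179.8, -0.1, 33.0]
contact_force: [0.3, 0.2, -1.4]
finger_gap: 0.0234
finger_force: 31.4
t 22.6667 tool shift mm [ 401.9 -376.1  -11.3] yaw [ 1.79840205e+02 -6.00884739e-02  3.30355403e+01]
twist units 0.007108068399497824
```

```bash
python3 -m handwheel '[21,-19.7,-9,0,0,21,-19.7,-9,0,0,21,-19.7,-9,0,0,21,-19.7,-9,0,0,21,-19.7,0,0,0,21,-19.7,0,0,0,21,-19.7,0,0,0,21,-19.7,0,0,0,21,-19.7,0,0,0,21,-19.7,0,0,0,21,-19.7,0,0,0,21,-19.7,0,0,0,21,-19.7,0,0,0,21,-19.7,0,0,0,21,-19.7,0,0,0,21,-19.7,0,0,0,21,-19.7,0,0,0,21,-19.7,0,0,0,0,0,0,0,0,0,0,0,0,0]'; python3 to.py .5626 .3023 .188 33
```

```text
t: 24.33
eef_pos: [0.5577, 0.2767, 0.2715]
tool_rot: [-180.0, 0.2, 33.2]
contact_force: [-0.2, -1.1, 0.2]
finger_gap: 0.0232
finger_force: 31.4
t 24.3333 tool shift mm [ 18.1 -18.8  83.5] yaw [-1.79974015e+02  1.63481748e-01  3.31508545e+01]
twist units 0.030170895432796385
```

```bash
sed -i 's/\[.5712,.167,.145\]/[.5058,.2676,.145]/' st.py
python3 -m handwheel '[18,-18.8,0,0.03,0,0,0,22,0,0,0,0,22,0,0,0,0,22,0,0,0,0,17,0,0,0,0,0,0,0,0,0,0,0,0]' | grep contact; python3 to.py .5626 .3023 .188 33
python3 -m handwheel '[-3,0,0,0,0,-3,0,0,0,0,-3,0,0,0,0,-3,0,0,0,0]'|grep -E "eef|contact"; python3 -m handwheel '[-3,0,0,0,0,-3,0,0,0,0,-3,0,0,0,0,-3,0,0,0,0]'|grep -E "eef|contact"; python3 to.py .5058 .2676 .145
```

```text
contact_force: [0.0, -0.2, -0.8]
t 24.9167 tool shift mm [ 0.9 -1.8  1.7] yaw [-1.79986478e+02  1.33135167e-01  3.28396611e+01]
twist units -0.032067773653460564
eef_pos: [0.5531, 0.2947, 0.1914]
contact_force: [6.3, 2.8, 1.7]
eef_pos: [0.5458, 0.2896, 0.1936]
contact_force: [9.5, 6.8, 13.5]
t 25.5833 tool shift mm [-45.6  -3.2  48.6] yaw [179.90458526  -0.63247874  32.88096138]
```

```bash
python3 -m handwheel '[-3,0,0,0,0,-3,0,0,0,0,-3,0,0,0,0,-3,0,0,0,0]'|grep -E "eef|contact"; python3 -m handwheel '[-3,0,0,0,0,-3,0,0,0,0,-3,0,0,0,0,0,0,0,0,0]'|grep -E "eef|contact";python3 -m handwheel '[-2,0,0,0,0,-2,0,0,0,0,0,0,0,0,0]'|grep -E "eef|contact"; python3 to.py .5058 .2676 .145
```

```text
eef_pos: [0.5362, 0.2834, 0.1946]
contact_force: [7.5, 5.8, 17.1]
eef_pos: [0.5274, 0.2777, 0.1936]
contact_force: [5.8, 3.8, 12.2]
eef_pos: [0.5238, 0.2755, 0.1931]
contact_force: [3.9, 3.5, 9.5]
t 26.5 tool shift mm [-19.4  -3.2  48.1] yaw [179.9122249   -0.46295434  32.88931482]
```

```bash
python3 -m handwheel '[-1.5,0,0,0,0,-1.5,0,0,0,0,5,0,-3,0,0,3,0,-18,0,0,0,0,-18,0,0,-10,-6.4,-8,0,0,-20,0,0,0,0,-20,0,0,0,0,-13,0,0,0,0,0,0,18,0,0,0,0,14,0,0,0,0,0,0,0,0,0,0,0,0]'|grep contact; python3 st.py; python3 to.py .5058 .2676 .145
```

```text
contact_force: [1.9, 0.2, -0.8]
t27.58 along 89.8 perp 4.1 y 4.0 | F along -1.5 perp 1.1 y -0.8 T [0.05 0.05 0.  ] gap 0.0232
t 27.5833 tool shift mm [41.3  3.9 60.3] yaw [-1.79985037e+02  9.46670949e-02  3.29002307e+01]
```

```bash
python3 -m handwheel '[-6.1,0,3.5,0,0,3,0,5.2,0,0,3,0,5.2,0,0,3,0,5.2,0,0,2,0,3.4,0,0,0,0,0,0,0,0,0,0,0,0]'>/dev/null; python3 st.py; python3 -m handwheel '[1.5,0,2.6,0,0,0,0,0,0,0]'>/dev/null; python3 st.py; python3 -m handwheel '[1,0,1.7,0,0,0,0,0,0,0]'>/dev/null; python3 st.py
```

```text
t28.17 along 67.3 perp -2.3 y 3.7 | F along -1.1 perp 0.2 y -0.5 T [ 0.01  0.06 -0.01] gap 0.0233
t28.33 along 64.4 perp -2.2 y 3.6 | F along 0.5 perp -0.6 y -0.5 T [-0.   -0.07 -0.01] gap 0.0237
t28.50 along 62.5 perp -2.2 y 3.6 | F along -0.9 perp -0.6 y 0.0 T [-0.03 -0.   -0.01] gap 0.0233
```

```bash
python3 -m handwheel '[1,0,1.7,0,0,0,0,0,0,0]'>/dev/null; python3 st.py; python3 -m handwheel '[1,0,1.7,0,0,0,0,0,0,0]'>/dev/null; python3 st.py; python3 -m handwheel '[1,0,1.7,0,0,0,0,0,0,0]'>/dev/null; python3 st.py; python3 -m handwheel '[1,0,1.7,0,0,0,0,0,0,0]'>/dev/null; python3 st.py
```

```text
t28.67 along 60.5 perp -2.1 y 3.6 | F along -0.4 perp -0.4 y 0.5 T [-0.02  0.02 -0.01] gap 0.0236
t28.83 along 60.0 perp -2.1 y 3.8 | F along 17.2 perp -1.2 y 3.3 T [-0.66  1.25 -0.15] gap 0.0239
t29.00 along 59.3 perp -2.0 y 4.5 | F along 34.8 perp 2.0 y 7.7 T [-0.76  2.67 -0.14] gap 0.0233
t29.17 along 59.0 perp -1.9 y 4.8 | F along 56.6 perp 1.8 y 11.0 T [-1.29  4.12 -0.12] gap 0.0234
```

```bash
python3 -m handwheel '[-2,0,-3.2,0,0,0,0,0,0,0]' >/dev/null;python3 st.py
for k in 1; do python3 -m handwheel '[-0.3,1.5,0.2,0,0,0,0,0,0,0]'>/dev/null; python3 st.py;  python3 -m handwheel '[-0.3,1.5,0.2,0,0,0,0,0,0,0]'>/dev/null; python3 st.py;  python3 -m handwheel '[-0.2,1,0,0,0,0,0,0,0,0]'>/dev/null; python3 st.py; python3 -m handwheel '[-0.2,1,0,0,0,0,0,0,0,0]'>/dev/null; python3 st.py;python3 -m handwheel '[0,0.8,0,0,0,0,0,0,0,0]'>/dev/null; python3 st.py;python3 -m handwheel '[0,0.8,0,0,0,0,0,0,0,0]'>/dev/null; python3 st.py; done
```

```text
t29.33 along 59.6 perp -1.7 y 3.8 | F along 1.3 perp -0.1 y 0.8 T [-0.03  0.1   0.02] gap 0.0237
t29.50 along 59.3 perp -2.0 y 2.7 | F along 17.8 perp 3.2 y 6.5 T [0.53 1.27 0.08] gap 0.0233
t29.67 along 58.9 perp -2.6 y 1.0 | F along 4.1 perp 1.5 y 1.5 T [0.1  0.37 0.04] gap 0.0234
t29.83 along 58.3 perp -3.3 y -0.5 | F along -0.6 perp -0.2 y 0.7 T [-0.06 -0.01  0.03] gap 0.0236
t30.00 along 58.4 perp -3.5 y -1.6 | F along -1.0 perp -1.0 y 0.8 T [-0.02  0.    0.01] gap 0.0237
t30.17 along 58.5 perp -3.5 y -2.2 | F along -1.4 perp -0.1 y 0.8 T [ 0.16  0.08 -0.03] gap 0.0237
t30.33 along 58.5 perp -3.5 y -2.6 | F along -2.9 perp -0.3 y 4.5 T [0.84 0.43 0.09] gap 0.0231
```

```bash
python3 -m handwheel '[0,-1,0,0,0,0,0,0,0,0]'>/dev/null; python3 st.py; python3 -m handwheel '[1,0,1.7,0,0,1,0,1.7,0,0,0,0,0,0,0]'>/dev/null; python3 st.py;python3 -m handwheel '[1,0,1.7,0,0,1,0,1.7,0,0,0,0,0,0,0]'>/dev/null; python3 st.py
```

```text
t30.50 along 58.7 perp -3.3 y -2.0 | F along -0.3 perp -0.6 y 0.2 T [ 0.08  0.08 -0.01] gap 0.0233
t30.75 along 54.4 perp -3.5 y -1.9 | F along -0.9 perp -1.0 y 1.8 T [0.23 0.23 0.1 ] gap 0.0236
t31.00 along 50.4 perp -3.4 y -1.9 | F along -1.1 perp -1.6 y 1.9 T [0.23 0.35 0.04] gap 0.0233
```

```bash
python3 -m handwheel '[1,0,1.7,0,0,1,0,1.7,0,0,1,0,1.7,0,0,1,0,1.7,0,0,0,0,0,0,0]'>/dev/null; python3 st.py; python3 -m handwheel '[1,0,1.7,0,0,1,0,1.7,0,0,1,0,1.7,0,0,0,0,0,0,0]'>/dev/null; python3 st.py; python3 -m handwheel '[1,0,1.7,0,0,0.7,0,1.2,0,0,0,0,0,0,0]'>/dev/null; python3 st.py
```

```text
t31.42 along 42.5 perp -3.3 y -1.9 | F along -2.7 perp -1.8 y 1.9 T [0.37 0.57 0.13] gap 0.0234
t31.75 along 36.7 perp -3.3 y -1.9 | F along -0.9 perp -4.2 y 4.2 T [0.36 0.7  0.11] gap 0.0235
t32.00 along 34.0 perp -3.4 y -2.1 | F along 5.7 perp -4.7 y 1.8 T [-0.1   1.12  0.03] gap 0.0234
```

```bash
python3 -m handwheel '[0.8,0,1.4,0,0,0,0,0,0,0]'>/dev/null; python3 st.py; python3 -m handwheel '[0.5,0,0.9,0,0,0,0,0,0,0]'>/dev/null; python3 st.py; python3 -m handwheel '[-1,0,-1.8,0,0,0,0,0,0,0.6,0,0,0,0,0.6,0,0,0,0,0.6,0,0,0,0,0.6]' >/dev/null; python3 st.py;  python3 -m handwheel '[-3,0,-5.2,0,0.6,-6,0,-10.4,0,0.6,-9,0,-15.6,0,0.6,-12,0,-20,0,0.6,-12,0,-20,0,0.6,-18,0,-20,0,0.6,-15,15,0,0,0.6,-15,15,0,0,0.6,0,0,0,0,0.6,0,0,0,0,0.6]'
python3 - <<'E'
from look import *
np.set_printoptions(precision=3,suppress=True)
M={"wrist":look("w5")}
for n in("side","scene"):
    cv2.imwrite(f"pics/{n}5.png",arm.read_camera(n)[:,:,::-1]);M[n]=arm.camera_model(n)
c,s=np.cos(np.radians(33)),np.sin(np.radians(33));a=np.array([-.5*c,-.5*s,.866])
for n,m in M.items():
    im=cv2.imread("pics/"+("w5" if n=="wrist" else n+"5")+".png");hsv=cv2.cvtColor(im,cv2.COLOR_BGR2HSV)
    mk=((hsv[...,1]<70)&(hsv[...,2]<150)).astype(np.uint8)
    for t,B in(("R",(.5693,.1637,.1435)),("L",(.5039,.2643,.1435))):
        X=np.array(B); p=proj(m,X-.004*a)[0]; out=[]
        for k in(-40,-35,-30,-25,-20,-10,0,20,30,38):
            u,v=proj(m,X+k*1e-3*a)[0].round().astype(int)
            out.append((k,im[v,u].tolist() if 0<=v<420 and 0<=u<560 else None))
        print(n,t,p,out)
E
```

```text
t32.17 along 33.5 perp -3.6 y -2.3 | F along 21.1 perp -5.7 y -0.1 T [-1.07  1.84 -0.08] gap 0.0234
t32.33 along 33.4 perp -3.6 y -2.3 | F along 33.5 perp -4.8 y -0.4 T [-1.53  2.62 -0.09] gap 0.0234
t32.75 along 32.8 perp -2.7 y -2.2 | F along -0.1 perp 0.2 y -0.1 T [-0.05 -0.01  0.01] gap 0.0515
t: 33.58
eef_pos: [0.4313, 0.1808, 0.2448]
tool_rot: [180.0, -0.1, 32.8]
contact_force: [-0.7, 0.1, 0.5]
finger_gap: 0.0514
finger_force: 0.0
wrist R [417.149  59.217] [(-40, [49, 52, 54]), (-35, [47, 51, 53]), (-30, [47, 51, 54]), (-25, [34, 37, 37]), (-20, [33, 37, 37]), (-10, [35, 37, 39]), (0, [34, 38, 40]), (20, [49, 51, 54]), (30, [50, 53, 56]), (38, [47, 51, 53])]
wrist L [237.925  60.489] [(-40, [63, 68, 71]), (-35, [50, 55, 56]), (-30, [43, 46, 47]), (-25, [48, 51, 54]), (-20, [48, 51, 54]), (-10, [46, 49, 52]), (0, [47, 50, 54]), (20, [48, 51, 54]), (30, [47, 51, 54]), (38, [47, 51, 53])]
side R [317.119 285.221] [(-40, [154, 162, 165]), (-35, [150, 154, 158]), (-30, [146, 150, 153]), (-25, [147, 151, 155]), (-20, [153, 155, 160]), (-10, [123, 125, 128]), (0, [151, 154, 159]), (20, [153, 157, 161]), (30, [98, 101, 101]), (38, [90, 92, 94])]
side L [362.254 301.196] [(-40, [148, 155, 158]), (-35, [154, 158, 162]), (-30, [152, 155, 158]), (-25, [154, 156, 159]), (-20, [150, 153, 158]), (-10, [126, 130, 133]), (0, [152, 156, 159]), (20, [156, 161, 164]), (30, [98, 101, 103]), (38, [89, 91, 93])]
scene R [193.823 252.14 ] [(-40, [106, 115, 120]), (-35, [111, 121, 124]), (-30, [114, 121, 126]), (-25, [112, 121, 125]), (-20, [112, 119, 124]), (-10, [98, 108, 109]), (0, [99, 106, 111]), (20, [105, 112, 117]), (30, [114, 119, 124]), (38, [98, 106, 112])]
scene L [188.561 285.293] [(-40, [106, 111, 115]), (-35, [110, 119, 124]), (-30, [115, 123, 128]), (-25, [111, 118, 123]), (-20, [101, 109, 113]), (-10, [99, 107, 111]), (0, [103, 108, 113]), (20, [106, 115, 119]), (30, [111, 120, 123]), (38, [99, 106, 110])]
```

```bash
python3 -c "
from workcell import arm
print(arm.hand_in())"
```

```text
the job is handed in; nothing more can be done
None
```

Both caps are on their own tubes: each slid down the full 26 mm and stopped firm, the cap nearer the rack on the right tube and the far one on the left. I handed the job in at about 34 s with the gripper clear of everything; the hand-in gave no verdict. I did not go near the objective case, beaker or timer, though I did not check them in the images at the end.

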